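# Knock potted modules out of the mould and restart the cure timer

## Task

The cure is over: first press the timer's bar key to stop it, then take the mallet and strike down the sprung peg in front of each mould pocket that holds a module, so that the knock-out pushes the module up from below (push the pegs down only with the mallet). Lay all the freed modules flat in the grey tray, side by side and not stacked, and put the mallet back on its rubber mat. Then restart the timer by pressing its keys fully down, one at a time: the round key, the square key, and last the bar key.

Things in the scene. Friction and masses are not known exactly. Their poses are not given: they have to be found in the camera images.
- mould: Fixed potting mould, an aluminium block 150 (x) x 215 (y) x 65 mm on a dark base; origin at the centre of its underside, z up, its -x side with the row of three sprung pegs towards the robot. Three pockets open at the top, at x = +25 mm and y = +66, 0, -66 mm, each 62 x 36 x 30 mm deep, with a hole in the floor for the knock-out. Each has its own peg 70 mm in front of it (to -x).
- tray: Fixed grey open tray, 220 (x) x 110 (y) x 26 mm outside, walls and floor 4 mm; origin at the centre of its underside, x along its length.
- mat: Fixed black rubber mat, 260 (x) x 100 (y) x 4 mm, where the mallet lies at the start and belongs; origin at the centre of its underside, x along its length.
- mallet: Loose mallet, 215 mm, 0.3 kg: white nylon head of square section, 90 (along x) x 52 x 52 mm, in line with a wooden handle, 20 x 20 mm square, 125 mm long, that runs from it to -x. Lies on a side of the head, handle level, its axis 26 mm above what it lies on. Any long side of the head may strike. Origin at the centre of the head's underside; centre of mass inside the head.
- mallet_head (a point): Centre of the mallet's head.
- mallet_grip (a point): On the axis of the mallet's handle, 80 mm from the head's centre (35 mm behind the head): where to grip it. Same axes as the mallet.
- timer: Fixed grey cure timer, a flat box 210 (x) x 90 (y) x 24 mm with a small dark display, three white keys in a row along x on its top; origin at the centre of its underside. Which key is where varies.
- peg0: Sprung steel peg of the left (+y) pocket, head 22 mm across; origin at the centre of its top face, 93 mm above the mould's underside when up, 75 mm when fully down. Driving it down (up to 9 N) works a rocker that lifts the module in its pocket about as far (15 mm, enough to grip its sides); released, the peg springs up and rocker and module stay up by friction. It may be struck again.
- module0: Loose potted module in the left (+y) pocket at the start (two or three of the three are there), a black block 60 (x) x 34 (y) x 30 mm, 0.1 kg, with a grey plate and four brass inserts on top; sits snug in its pocket, flush with the mould's top. Origin at the middle of the block.
- peg1: Sprung steel peg of the middle pocket, head 22 mm across; origin at the centre of its top face, 93 mm above the mould's underside when up, 75 mm when fully down. Driving it down (up to 9 N) works a rocker that lifts the module in its pocket about as far (15 mm, enough to grip its sides); released, the peg springs up and rocker and module stay up by friction. It may be struck again.
- module1: Loose potted module in the middle pocket at the start (two or three of the three are there), a black block 60 (x) x 34 (y) x 30 mm, 0.1 kg, with a grey plate and four brass inserts on top; sits snug in its pocket, flush with the mould's top. Origin at the middle of the block.
- peg2: Sprung steel peg of the right (-y) pocket, head 22 mm across; origin at the centre of its top face, 93 mm above the mould's underside when up, 75 mm when fully down. Driving it down (up to 9 N) works a rocker that lifts the module in its pocket about as far (15 mm, enough to grip its sides); released, the peg springs up and rocker and module stay up by friction. It may be struck again.
- module2: Loose potted module in the right (-y) pocket at the start (two or three of the three are there), a black block 60 (x) x 34 (y) x 30 mm, 0.1 kg, with a grey plate and four brass inserts on top; sits snug in its pocket, flush with the mould's top. Origin at the middle of the block.
- key_round (a joint): Travel of the round key: 0 up, 0.006 m fully down; a spring of 1.5 N (up) to 4.5 N (down) brings it up again.
- key_round_top (a point): Centre of the top face of the round white key, 28 mm across, 40 mm above the bench when up. Keys stand 60 mm apart.
- key_square (a joint): Travel of the square key: 0 up, 0.006 m fully down; a spring of 1.5 N (up) to 4.5 N (down) brings it up again.
- key_square_top (a point): Centre of the top face of the square white key, 26 x 26 mm, 40 mm above the bench when up. Keys stand 60 mm apart.
- key_bar (a joint): Travel of the bar key: 0 up, 0.006 m fully down; a spring of 1.5 N (up) to 4.5 N (down) brings it up again.
- key_bar_top (a point): Centre of the top face of the bar white key, 13 (x) x 38 (y) mm, 40 mm above the bench when up. Keys stand 60 mm apart.
There are look-alikes about, which are no part of the job. What is shaped like the module2 but blue is not meant.

How it is judged (in metres and radians):
On the way, in this order (a step that is already met when the one before it is completed fails the run):
1. the bar key is pressed down, the others up (value of joint key_bar above 0.004 m and value of joint each of key_round, key_square below 0.002 m), for 0.05 s.
2. a peg is driven down with the mallet (((contact force between mallet and peg0 above 2 N and z of peg0 in the frame of mould below 0.083 m) or (contact force between mallet and peg1 above 2 N and z of peg1 in the frame of mould below 0.083 m) or (contact force between mallet and peg2 above 2 N and z of peg2 in the frame of mould below 0.083 m))).
3. every module has been pushed up at least 10 mm out of its pocket, or is already out of it ((z of module0 in the frame of mould above 0.06 m or horizontal distance between module0 and mould above 0.13 m) and (z of module1 in the frame of mould above 0.06 m or horizontal distance between module1 and mould above 0.13 m) and (z of module2 in the frame of mould above 0.06 m or horizontal distance between module2 and mould above 0.13 m)), for 0.2 s.
4. all modules lie flat in the tray and the mallet lies on its mat (x of module0 in the frame of tray between -0.092 and 0.092 m and y of module0 in the frame of tray between -0.037 and 0.037 m and z of module0 in the frame of tray between 0.012 and 0.026 m and x of module1 in the frame of tray between -0.092 and 0.092 m and y of module1 in the frame of tray between -0.037 and 0.037 m and z of module1 in the frame of tray between 0.012 and 0.026 m and x of module2 in the frame of tray between -0.092 and 0.092 m and y of module2 in the frame of tray between -0.037 and 0.037 m and z of module2 in the frame of tray between 0.012 and 0.026 m and x of mallet_head in the frame of mat between -0.128 and 0.128 m and y of mallet_head in the frame of mat between -0.048 and 0.048 m and z of mallet_head in the frame of mat between 0.02 and 0.038 m and x of mallet_grip in the frame of mat between -0.128 and 0.128 m and y of mallet_grip in the frame of mat between -0.048 and 0.048 m and z of mallet_grip in the frame of mat between 0.02 and 0.038 m), for 0.3 s.
5. the round key is pressed down, the others up (value of joint key_round above 0.004 m and value of joint each of key_square, key_bar below 0.002 m), for 0.05 s.
6. the square key is pressed down, the others up (value of joint key_square above 0.004 m and value of joint each of key_round, key_bar below 0.002 m), for 0.05 s.
7. the bar key is pressed down, the others up (all of step 1), for 0.05 s.
At the end, for the whole second after the job is handed in: every module lies flat on the tray's floor (its middle at least 14 mm inside the tray's walls and less than 26 mm above the tray's underside), the mallet lies at rest with its head's centre and grip point over the mat and less than 38 mm above the bench, and all keys are up (all of step 4 and linear speed of each of mallet, module0, module1, module2 below 0.02 m/s and value of joint each of key_round, key_square, key_bar below 0.002 m); the robot touches nothing.
It fails at once if a peg is pushed down by the gripper or arm instead of the mallet ((z of peg0 in the frame of mould below 0.087 m and contact force between the fingers and peg0 above 1 N) or (z of peg0 in the frame of mould below 0.087 m and contact force between the arm and peg0 above 1 N) or (z of peg1 in the frame of mould below 0.087 m and contact force between the fingers and peg1 above 1 N) or (z of peg1 in the frame of mould below 0.087 m and contact force between the arm and peg1 above 1 N) or (z of peg2 in the frame of mould below 0.087 m and contact force between the fingers and peg2 above 1 N) or (z of peg2 in the frame of mould below 0.087 m and contact force between the arm and peg2 above 1 N)).
It fails at once if two keys are pressed down at once by the gripper ((value of joint each of key_round, key_square above 0.003 m and contact force between the fingers and anything else above 0.5 N) or (value of joint each of key_square, key_bar above 0.003 m and contact force between the fingers and anything else above 0.5 N) or (value of joint each of key_round, key_bar above 0.003 m and contact force between the fingers and anything else above 0.5 N)).
Of module0, module1, module2 only 2 to 3 are there at a start; the rules pass over those that are not, and their reading is None.
At some moment in a run one of mallet may be knocked a few centimetres aside while the robot is not near it.
Once in a run the grip may slacken for a moment while it holds something.
It also fails if it takes over 208 s, if anything falls off the work surface, if the arm or the gripper's body presses on something with over 40 N, if the wrist force passes 120 N, or if a joint passes its speed limit or range.

## Robot

A 6-joint arm with a two-finger parallel gripper is mounted at the origin on a cart in front of the work surface, level with it; the furniture and walls round the work are solid. World frame = base frame: x ahead of the robot, y to its left, z up, the work surface at z = 0. Lengths are in mm, angles in degrees, forces in N, time in s.
With the tool pointing down it reaches from about 300 to 850 mm from the base axis. Payload 4.2 kg.
Tool frame: the origin (TCP) lies midway between the tips of the shut fingers; the grasp point (between the pads) lies 19 mm behind it (env.grasp_offset is the distance from the TCP to the grasp point, in mm); z points along the fingers, y is the line along which they close (so a half turn about z gives the same grasp; the last joint's range is limited). The gripper opens to 91 mm and grips with 3 to 60 N. Pads are 32 mm wide; open, the fingers measure 118 mm over their backs; the gripper's body (76 mm by 178 mm) begins 60 mm behind the grasp point.
Start: joints at [70.245, 18.312, 89.639, -0, 72.044, -1.146], TCP at [183.496, 544.952, 213.976] pointing down, gripper open.
Joint ranges: [-177.97, 177.97], [-48.28, 115.42], [12.27, 149.76], [-77.06, 257.06], [2.81, 150.46], [-146.56, 146.56]. Speed limits (degrees/s): [147.25, 147.25, 180, 180, 180, 180].

## Interface

Orientations are given as [roll, pitch, yaw] about the fixed x, y, z axes, in that order (R = Rz(yaw) Ry(pitch) Rx(roll)).
In Python, from workcell import env, optics gives the robot as it stands. The module is installed in compiled form; this text tells all that it offers.
- The arm moves only by the tool send_rows, never from a script. Its argument "targets" is a list that holds one entry, the list of rows, each a list of 7 numbers: the turn, a rotation vector about the world's x, y, z scaled (see below), then the shift along the world's x, y, z scaled (see below), then the closure, from -1 (fully open) to 1 (shut). In form: [[[rx, ry, rz, x, y, z, gripper], ...]]. A call has 1 to 12 rows; each row shifts and turns the commanded pose from where the row before left it; what a row does not reach is not made up. The controller multiplies each number of a shift by 0.2 m and each number of a turn by pi/2 rad. A row lasts 1/10 s, in which the tool goes at most 50 mm and 8.59 degrees, less where a joint would pass 70% of its speed; a pose out of reach is approached as far as the arm can. A call with a number of a shift or a turn outside -1 to 1 is refused whole. A call with a gripper value outside its range is refused whole. The fingers move at their own pace and stop on an object; "grip_force" is the grip in N (left out, the last holds). Time passes only in rows, so rows that do not move let the fingers close. It gives the time, the measured TCP pose, the force, the opening and the grip force at its end, in the units of the state.
- env.state(): the state, without advancing time (a new reading comes with each control period).
- optics.grab_frame(name): name is "side" or "top"; returns (picture, depth): 420x560x3 uint8, red, green, blue; 420x560 float32, mm along the optical axis (not along the pixel's ray), 0 where there is no reading.
- optics.camera_info(name): a dict with "camera_matrix" (3x3 intrinsics, pixels), "k1" (the pictures are not rectified: a ray, as slopes to the right and down, at radius r is drawn at 1 + k1 r^2 times it, then the intrinsics apply), "R" (3x3) and "t" (3): a world point X has camera coordinates R X + t. Camera axes: x right, y down, z forward; pixel columns grow to the right and rows downward; lengths in mm; the calibration is good to about 2 mm. A picture is of the moment at which its call begins. camera_info takes no time and is no camera call.
- env.job_done(): hands the job in; it is judged then, once.
Trained networks look in the newest picture that a camera, given by its name, has taken for a name from the list of things; names that differ only in an ending like _2 or _b are one class to them, and where a whole thing is asked for, a point or a joint stands for the part that bears it (a point fixed in the world has none). Each returns a list of dicts, best first, with "conf" (0 to 1); they miss things now and then, are a little off and sometimes report something else, mostly with a low value. They report only what shows in the picture. A call takes as long as a camera call. They do not tell look-alikes from the thing itself.
- optics.silhouettes(camera, name): "mask" (420x560 bool, what is visible of it) and "at" ([column, row] in pixels, amid what is visible of it).
- optics.place_of(camera, name): "at" ([column, row] in pixels: a listed point, or the origin of a listed thing).
The state is a dict: "time_s": time; "qpos": joint angles; "qvel": joint speeds; "effort": joint torques, N m; "ee_pos": TCP position; "ee_rot": TCP orientation; "force": force on the tool from outside, world axes, zero at the start; "torque": the same for the moment, N m; "gripper_width": finger opening in mm; "gripper_force": force on a finger pad.
Only numpy, scipy, OpenCV 4.12 (cv2) and the standard library are available. Lean on these libraries where they do the work, as an engineer would, in place of code of your own. Each camera call takes 0.05 s, during which the arm holds its last target. There are 200 camera calls.

## Working session

There is one attempt and no reset: what is moved stays moved. The work goes in short steps, Python scripts to look and compute and a tool call to move; the robot and the scene stay as the last step left them, time stands still between calls to the robot, and variables do not carry over. Pictures are saved under pics/ and viewed, at most 14 in all, crops included, and the job is handed in when it is done.

Besides the shell and the picture viewer there is one more tool, called after "Request:" as a command line: name --argument value ..., lists and objects as JSON in quotes. send_rows: Moves the arm, as the interface text tells. Its arguments: {"type":"object","properties":{"targets":{"type":"array"},"grip_force":{"type":"number"}},"required":["targets"]}

```bash
mkdir -p pics
cat > h.py <<'E'
import numpy as np, cv2
from workcell import env, optics
def ray(cam,uv):
    c=optics.camera_info(cam);K=np.array(c["camera_matrix"]);R=np.array(c["R"]);t=np.array(c["t"])
    d=np.array([(uv[0]-K[0,2])/K[0,0],(uv[1]-K[1,2])/K[1,1]]);s=d.copy()
    for _ in range(20): s=d/(1+c["k1"]*(s@s))
    return -R.T@t, R.T@np.array([s[0],s[1],1.0])
def onz(cam,uv,z):
    o,d=ray(cam,uv); return o+d*(z-o[2])/d[2]
def proj(cam,X):
    c=optics.camera_info(cam);K=np.array(c["camera_matrix"])
    p=np.array(c["R"])@np.array(X,float)+np.array(c["t"]);s=p[:2]/p[2];s=s*(1+c["k1"]*(s@s))
    return [K[0,0]*s[0]+K[0,2],K[1,1]*s[1]+K[1,2]]
def cloud(cam,dep,mask):
    v,u=np.nonzero(mask&(dep>0)); return np.array([(lambda o,d:o+d*dep[b,a])(*ray(cam,(a,b))) for a,b in zip(u,v)])
def save(cam,name):
    im,d=optics.grab_frame(cam); cv2.imwrite(f"pics/{name}.png",im[:,:,::-1]); return im,d
E
python3 - <<'E'
from h import *
Z=dict(mould=0,tray=0,mat=0,mallet_head=30,mallet_grip=30,timer=0,peg0=93,peg1=93,peg2=93,module0=50,module1=50,module2=50,key_round_top=40,key_square_top=40,key_bar_top=40)
print(env.state())
for cam in("top","side"):
    save(cam,cam+"0")
    print(cam,optics.camera_info(cam))
for cam in("top",):
    for n,z in Z.items():
        print(cam,n,[(round(r["conf"],2),np.round(r["at"]).tolist(),np.round(onz(cam,r["at"],z)[:2]).tolist()) for r in optics.place_of(cam,n)[:4]])
E
```

```text
{'time_s': 0.0, 'qpos': array([ 7.02457330e+01,  1.83498434e+01,  8.97062385e+01, -6.60827287e-05,
        7.20413919e+01, -1.14744774e+00]), 'qvel': array([ 0.00922164,  0.05512836, -0.07468711,  0.03916246,  0.02159689,
       -0.03706639]), 'effort': array([-6.34901662e-04, -4.12461913e+01, -2.31970274e+01,  7.25970813e-02,
        4.58347437e-02, -1.82303966e-04]), 'ee_pos': array([183.31402307, 544.47621877, 213.13941518]), 'ee_rot': array([-1.79902544e+02, -1.88913696e-03,  1.61393200e+02]), 'force': array([0.46605349, 0.66676756, 0.10275828]), 'torque': array([-0.03383452,  0.03210724, -0.06306827]), 'gripper_force': 0.0, 'gripper_width': 90.87689808619251}
top {'camera_matrix': array([[381.13954206,   0.        , 274.23237191],
       [  0.        , 381.13954206, 207.72758122],
       [  0.        ,   0.        ,   1.        ]]), 'k1': -0.03761443809880696, 'R': array([[ 0.00798837, -0.99953384,  0.02946673],
       [-0.98630282, -0.01273076, -0.16445264],
       [ 0.16475112, -0.02774941, -0.98594474]]), 't': array([-13.9274762 , 498.65588592, 934.57698434])}
side {'camera_m
[... 1135 characters left out ...]
0], [608.0, 132.0]), (0.86, [274.0, 174.0], [586.0, -7.0]), (0.86, [384.0, 289.0], [296.0, -283.0]), (0.81, [262.0, 128.0], [709.0, 26.0])]
top module1 [(0.88, [220.0, 165.0], [608.0, 132.0]), (0.86, [274.0, 174.0], [586.0, -7.0]), (0.86, [384.0, 289.0], [296.0, -283.0]), (0.81, [262.0, 128.0], [709.0, 26.0])]
top module2 [(0.88, [220.0, 165.0], [608.0, 132.0]), (0.86, [274.0, 174.0], [586.0, -7.0]), (0.86, [384.0, 289.0], [296.0, -283.0]), (0.81, [262.0, 128.0], [709.0, 26.0])]
top key_round_top [(0.63, [161.0, 195.0], [527.0, 283.0]), (0.38, [381.0, 172.0], [597.0, -291.0])]
top key_square_top [(0.69, [160.0, 173.0], [587.0, 289.0])]
top key_bar_top [(0.48, [161.0, 219.0], [466.0, 278.0])]
```

View pics/top0.png

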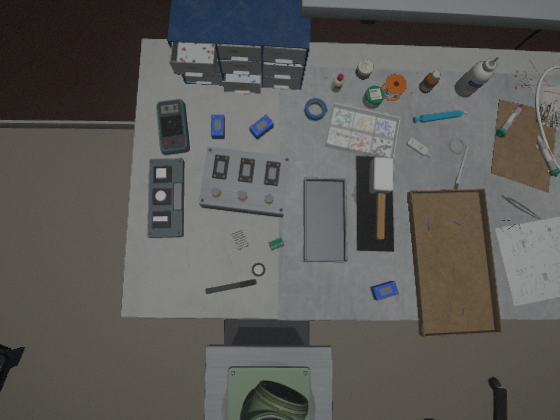

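View pics/side0.png

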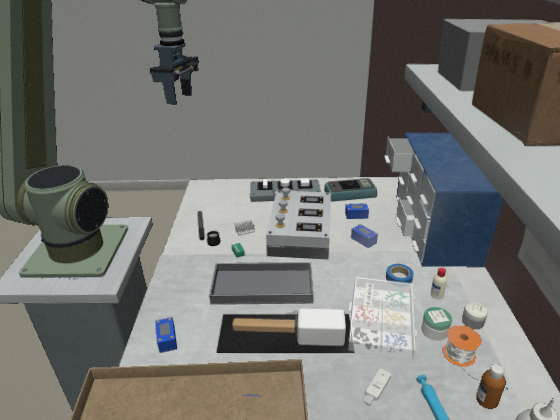

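Top view: timer at about (165,198) with square (161,173), round (161,196) and bar (161,219) keys. The mould is at (245,182) with three apparent modules. The tray is at (325,220), and the mallet is on the mat at (380,200). The blue blocks are look-alikes.

```bash
cat >> h.py <<'E'
def pts(cam,dep,mask):
    v,u=np.nonzero(mask&(dep>0)); o=None; P=[]
    for a,b in zip(u,v):
        o,d=ray(cam,(a,b)); P.append(o+d*dep[b,a])
    return np.array(P)
def rect(P):
    (c,s,a)=cv2.minAreaRect(P[:,:2].astype(np.float32))
    if s[0]<s[1]: s=s[::-1]; a+=90
    return np.round(c,1),np.round(s,1),round((a+90)%180-90,1)
E
python3 - <<'E'
from h import *
im,dep=optics.grab_frame("top")
for n,lo,hi in [("mould",58,72),("tray",20,32),("mat",-5,60),("mallet",45,65),("timer",15,32),("module0",0,200),("peg0",85,110),("key_round_top",30,60)]:
    for r in optics.silhouettes("top",n)[:6]:
        m=r["mask"]; P=pts("top",dep,m); z=np.percentile(P[:,2],[5,50,95]).round(1)
        Q=P[(P[:,2]>lo)&(P[:,2]<hi)]
        print(n,round(r["conf"],2),np.round(r["at"]),z,rect(Q) if len(Q)>3 else None, Q.mean(0).round(1) if len(Q) else '')
c=im[140:250,140:420][:,:,::-1]
cv2.imwrite("pics/crop0.png",cv2.resize(c[10:85,50:160],None,fx=7,fy=7,interpolation=cv2.INTER_CUBIC))
E
```

```text
Traceback (most recent call last):
  File "h.py", line 21, in pts
    o,d=ray(cam,(a,b)); P.append(o+d*dep[b,a])
        ~~~^^^^^^^^^^^
  File "h.py", line 4, in ray
    c=optics.camera_info(cam);K=np.array(c["camera_matrix"]);R=np.array(c["R"]);t=np.array(c["t"])
ValueError: time passes only in moves, steps and waits
```

Too many camera_info calls, so I'll cache it.

View pics/crop0.png

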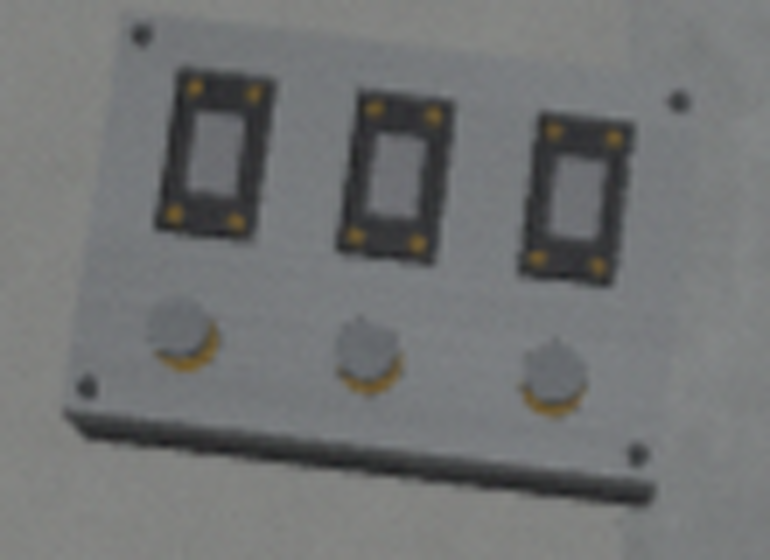

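All three pockets hold modules. Next I'll refine the key positions.

Run:
```python
from h import *
im,dep=optics.grab_frame("top")
g=im.min(2); m=np.zeros(g.shape,bool); m[155:240,145:190]=True
n,l,st,c=cv2.connectedComponentsWithStats((m&(g>130)).astype(np.uint8))
for i in range(1,n):
    if st[i,4]>25: print(st[i],c[i].round(1),onz("top",c[i],40).round(1))
for k in("round","square","bar"):
    print(k,[(round(r["conf"],2),np.round(onz("side",r["at"],40)[:2],1)) for r in (optics.grab_frame("side") and optics.place_of("side",f"key_{k}_top"))])
```

```text
[156 169  10   9  83] [160.4 172.7] [587.3 287.   40. ]
[156 191  10  10  79] [160.2 195.2] [527.8 284.   40. ]
[153 216  14   5  60] [159.8 218.3] [468.  281.6  40. ]
round [(0.42, array([526.4, 266.7]))]
square [(0.48, array([593.8, 274. ]))]
bar [(0.54, array([462.9, 295.4])), (0.17, array([ 477.5, -182.9]))]
```

Request:
send_rows --targets '[[[0,0,0,0.142,-0.131,0,1],[0,0,0,0.142,-0.131,0,1],[0,0,0,0.142,-0.131,0,1],[0,0,0,0.142,-0.131,0,1],[0,0,0,0.142,-0.131,0,1],[0,0,0,0.142,-0.131,0,1],[0,0,0,0.142,-0.131,0,1],[0,0,0,0.142,-0.131,0,1],[0,0,0,0.142,-0.131,-0.2,1],[0,0,0,0.142,-0.131,-0.2,1],[0,0,0,0,0,-0.2,1],[0,0,0,0,0,0,1]]]' --grip_force 50

```text
time_s: 2.95
ee_pos: [458.9, 285.4, 97.4]
ee_rot: [-179.5, -0.4, 161.3]
force: [-0.8, -0.6, -0.3]
gripper_width: 0.7
gripper_force: 0.0
```

Request:
send_rows --targets '[[[0,0,0,0,0,0,1],[0,0,0,0,0,-0.1,1],[0,0,0,0,0,-0.1,1],[0,0,0,0,0,-0.05,1],[0,0,0,0,0,-0.03,1],[0,0,0,0,0,-0.03,1],[0,0,0,0,0,0,1],[0,0,0,0,0,0,1],[0,0,0,0,0,0,1],[0,0,0,0,0,0,1]]]'

```text
time_s: 3.95
ee_pos: [462.0, 288.3, 40.4]
ee_rot: [180.0, 0.0, 161.4]
force: [-0.2, -0.0, 0.4]
gripper_width: 0.6
gripper_force: 0.0
```

Request:
send_rows --targets '[[[0,0,0,0,0,0.05,1],[0,0,0,0.03,-0.033,0,1],[0,0,0,0,0,-0.05,1],[0,0,0,0,0,-0.02,1],[0,0,0,0,0,-0.02,1],[0,0,0,0,0,0,1],[0,0,0,0,0,0,1],[0,0,0,0,0,0,1]]]'

```text
time_s: 4.75
ee_pos: [468.5, 281.4, 34.0]
ee_rot: [180.0, 0.1, 161.4]
force: [-0.4, -3.3, 17.7]
gripper_width: 0.3
gripper_force: 8.7
```

Request:
send_rows --targets '[[[0,0,0,0,0,0.1,1],[0,0,0,0,0,0.15,1],[0,0,0,0,0,0.2,1],[0,0,0,0,-0.1,0.2,1],[0,0,0,0,-0.17,0,1],[0,0,0,0,-0.17,0,1],[0,0,0.02,0,-0.17,0,1],[0,0,0.02,0,-0.17,0,1],[0,0,0.02,0,-0.17,0,1],[0,0,0.02,0,-0.17,0,1],[0,0,0.02,0.02,-0.17,0,1],[0,0,0.02,0.02,-0.17,0,1]]]'

```text
time_s: 5.95
ee_pos: [475.0, -11.5, 161.3]
ee_rot: [180.0, -0.1, 172.3]
force: [0.6, -0.7, -0.2]
gripper_width: 0.5
gripper_force: 0.0
```

```bash
cat > mal.py <<'E'
from h import *
im,dep=optics.grab_frame("top")
for r in optics.silhouettes("top","mallet")[:2]:
    P=pts("top",dep,r["mask"]); H=P[(P[:,2]>46)&(P[:,2]<64)]; S=P[(P[:,2]>32)&(P[:,2]<44)]
    print("mallet",round(r["conf"],2),rect(H) if len(H)>3 else None,rect(S) if len(S)>3 else None,S.mean(0))
print(env.state()["ee_pos"])
E
python3 mal.py
```

```text
mallet 0.76 (array([ 590.5, -289.3]), array([95., 51.]), -2.5) (array([ 534.3, -287.4]), array([220.6,  50.1]), -0.1) [ 498.97684025 -281.22318483   38.70786853]
mallet 0.35 None None [nan nan nan]
[475.53554737 -13.26216434 161.28210661]mal.py:5: RuntimeWarning: Mean of empty slice.
  print("mallet",round(r["conf"],2),rect(H) if len(H)>3 else None,rect(S) if len(S)>3 else None,S.mean(0))
  ret = um.true_divide(
```

```bash
cat > mal.py <<'E'
from h import *
im,dep=optics.grab_frame("top")
r=optics.silhouettes("top","mallet")[0]
P=pts("top",dep,r["mask"]); H=P[(P[:,2]>50)&(P[:,2]<64)]; x0=H[:,0].min()
S=P[(P[:,2]>34)&(P[:,2]<46)&(P[:,0]<x0-8)]
v=np.polyfit(S[:,0],S[:,1],1)
print("mallet",round(r["conf"],2),rect(H),"x range",H[:,0].min(),H[:,0].max(),"handle",rect(S),np.degrees(np.arctan(v[0])),"y at 510",np.polyval(v,510))
print(env.state()["ee_pos"])
E
python3 mal.py
```

```text
mallet 0.93 (array([ 592.2, -289.4]), array([90.1, 51.1]), -2.3) x range 546.9039579657044 636.4789430712023 handle (array([ 481.1, -283.8]), array([114.3,  21.2]), -3.0) -3.8758541602414787 y at 510 -285.2090057036094
[475.17748473 -10.52873868 161.31641182]
```

Request:
send_rows --targets '[[[0,0,0.01,0.029,-0.172,0,-1],[0,0,0.01,0.029,-0.172,0,-1],[0,0,0.01,0.029,-0.172,0,-1],[0,0,0.01,0.029,-0.172,0,-1],[0,0,0.01,0.029,-0.172,0,-1],[0,0,0,0.029,-0.172,0,-1],[0,0,0,0.029,-0.172,0,-1],[0,0,0,0.029,-0.172,0,-1],[0,0,0,0,0,-0.15,-1],[0,0,0,0,0,-0.15,-1],[0,0,0,0,0,0,-1],[0,0,0,0,0,0,-1]]]'

```text
time_s: 7.35
ee_pos: [522.5, -284.3, 101.9]
ee_rot: [179.9, -0.1, 176.8]
force: [0.5, -0.1, -0.5]
gripper_width: 90.4
gripper_force: 0.0
```

Request:
send_rows --targets '[[[0,0,0.008,0,-0.008,-0.12,-1],[0,0,0,0,0,-0.12,-1],[0,0,0,0,0,-0.12,-1],[0,0,0,0,0,-0.07,-1],[0,0,0,0,0,-0.02,-1],[0,0,0,0,0,0,-1],[0,0,0,0,0,0,1],[0,0,0,0,0,0,1],[0,0,0,0,0,0,1],[0,0,0,0,0,0,1],[0,0,0,0,0,0,1],[0,0,0,0,0,0,1]]]' --grip_force 60

```text
time_s: 8.55
ee_pos: [522.2, -287.2, 12.1]
ee_rot: [180.0, 0.0, 177.4]
force: [0.0, 0.7, 0.2]
gripper_width: 46.2
gripper_force: 0.0
```

Request:
send_rows --targets '[[[0,0,0,0,0,0,1],[0,0,0,0,0,0,1],[0,0,0,0,0,0,1],[0,0,0,0,0,0,1],[0,0,0,0,0,0.03,1],[0,0,0,0,0,0.06,1],[0,0,0,0,0,0.1,1],[0,0,0,0,0,0.15,1],[0,0,0,0,0,0.15,1],[0,0,0,0,0,0.15,1],[0,0,0,0,0,0.06,1],[0,0,0,0,0,0,1]]]'

```text
time_s: 9.75
ee_pos: [523.0, -287.6, 154.2]
ee_rot: [-179.9, 0.2, 177.4]
force: [-0.4, 0.2, -2.5]
gripper_width: 19.7
gripper_force: 59.9
```

Request:
send_rows --targets '[[[0,0,0,-0.04,0.14,0,1],[0,0,-0.01,-0.04,0.14,0,1],[0,0,-0.01,-0.04,0.14,0,1],[0,0,-0.01,-0.04,0.14,0,1],[0,0,-0.01,-0.04,0.14,0,1],[0,0,0,-0.04,0.14,0,1],[0,0,0,-0.04,0.14,0,1],[0,0,0,-0.04,0.14,0,1],[0,0,0,-0.04,0.14,0,1],[0,0,0,-0.04,0.14,0,1],[0,0,0,0,0,0,1],[0,0,0,0,0,0,1]]]'

```text
time_s: 10.95
ee_pos: [441.1, -6.8, 150.9]
ee_rot: [-180.0, -0.1, 173.9]
force: [-0.7, -0.0, -3.9]
gripper_width: 19.5
gripper_force: 59.9
```

Run:
```python
from h import *
im,d=save("side","side1"); s=env.state(); print(s["ee_pos"],s["ee_rot"],s["force"],s["torque"],s["gripper_width"])
r=optics.silhouettes("side","mallet")[0]; P=pts("side",d,r["mask"]); print(r["conf"],np.percentile(P,[2,50,98],axis=0).round(0))
e=s["ee_pos"]; 
top=P[np.abs(P[:,2]-(e[2]+19+26))<5]
H=P[P[:,0]>e[0]+30]; 
for x in range(int(e[0])+20,int(e[0])+130,10):
    q=P[abs(P[:,0]-x)<5]; 
    if len(q): print(x,q[:,2].min().round(1),q[:,2].max().round(1),q[:,1].min().round(1),q[:,1].max().round(1))
```

```text
[441.61454827  -7.32204989 151.1120861 ] [-1.79978020e+02 -1.04286760e-01  1.73837843e+02] [-0.29918736 -0.86219724 -3.72312948] [-0.02349571  0.15063332 -0.04009165] 20.104387138039474
0.77 [[352. -45.  64.]
 [498. -33. 177.]
 [556.  95. 195.]]
461 -2.1 187.7 -31.6 201.5
471 -1.6 231.1 -89.7 200.7
481 -2.1 196.0 -39.8 201.0
491 -1.7 195.7 -40.6 200.2
501 61.6 196.1 -43.4 96.3
511 66.0 195.0 -45.0 88.7
521 -0.2 196.4 -44.9 376.1
531 143.8 196.3 -47.4 0.8
541 63.8 195.4 -47.2 86.4
551 64.4 194.8 -47.5 85.4
561 61.7 191.6 -32.1 160.4
```

View pics/side1.png

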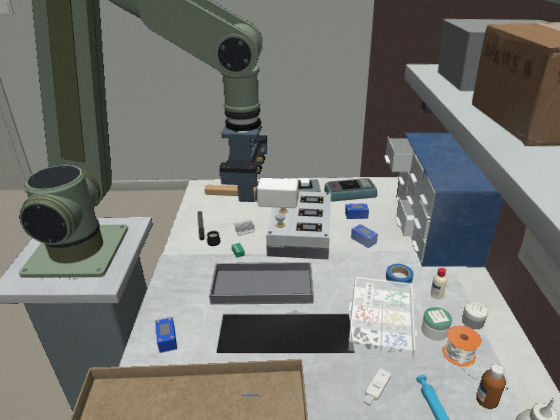

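The mallet is held level, with the head at about (280,193) px. Striking peg 2 first.

Request:
send_rows --targets '[[[0,0,0,-0.028,0.112,0,1],[0,0,0,0,0,0,1],[0,0,0,0,0,-0.1,1],[0,0,0,0,0,-0.1,1],[0,0,0,0,0,-0.04,1],[0,0,0,0,0,-0.04,1],[0,0,0,0,0,-0.04,1],[0,0,0,0,0,-0.025,1],[0,0,0,0,0,0,1],[0,0,0,0,0,0,1]]]'

```text
time_s: 12.05
ee_pos: [437.4, 15.0, 83.5]
ee_rot: [180.0, 0.1, 173.8]
force: [-1.3, -0.5, 1.4]
gripper_width: 19.7
gripper_force: 59.9
```

```bash
cat > peg.py <<'E'
from h import *
import sys
im,d=optics.grab_frame("side"); s=env.state(); print(s["ee_pos"],s["ee_rot"],s["force"],s["torque"],s["gripper_width"])
def at(X):
    u,v=np.round(proj("side",X)).astype(int); w=d[v-2:v+3,u-2:u+3]; o,dd=ray("side",(u,v)); return (o+dd*np.median(w)).round(1)
for n,x,y in(("m0",599,129.5),("m1",592,64.2),("m2",585,-2)): print(n,at((x,y,65)),at((x,y,80)))
u,v=np.round(proj("side",(560,60,80))).astype(int)
c=im[max(v-60,0):v+60,u-80:u+80,::-1]; cv2.imwrite(f"pics/{sys.argv[1]}.png",cv2.resize(c,None,fx=4,fy=4,interpolation=cv2.INTER_CUBIC))
E
python3 peg.py p2
```

```text
[437.37947056  15.0392309   83.53430072] [1.79994188e+02 1.08621558e-01 1.73803224e+02] [-0.61364618 -1.58221252  0.37639368] [-0.33756024  0.06657616 -0.09299664] 19.589161801903277
m0 [599.1 127.4  65.8] [600.7 154.4  65.7]
m1 [592.8  64.4  64.5] [594.3  90.3  63.6]
m2 [583.2 -16.4  75.9] [ 5.84e+02 -5.00e-01  7.98e+01]
```

View pics/p2.png

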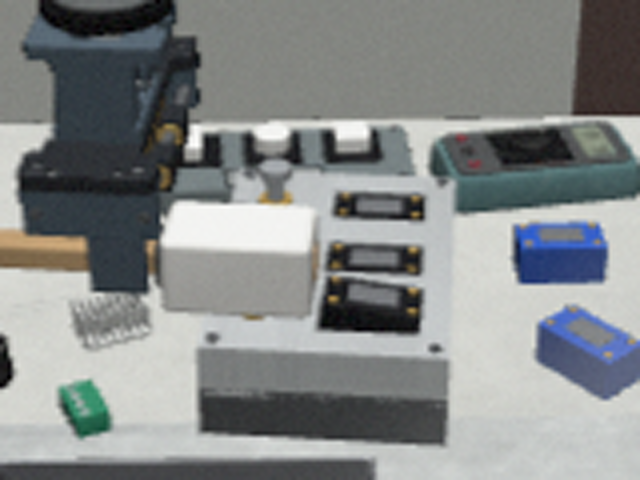

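Module 2 is up by about 15 mm: its top is at z≈80 and it shows at (370,300) in the crop. Pegs 1 and 0 next.

Request:
send_rows --targets '[[[0,0,0,0,0,0.1,1],[0,0,0,0,0,0.125,1],[0,0,0,0.01,0.11,0,1],[0,0,0,0.01,0.11,0,1],[0,0,0,0.01,0.11,0,1],[0,0,0,0,0,0,1],[0,0,0,0,0,-0.09,1],[0,0,0,0,0,-0.04,1],[0,0,0,0,0,-0.04,1],[0,0,0,0,0,-0.04,1],[0,0,0,0,0,-0.025,1],[0,0,0,0,0,0,1]]]'

```text
time_s: 13.3
ee_pos: [442.1, 80.8, 81.3]
ee_rot: [-180.0, -0.0, 173.8]
force: [-2.5, -0.5, 3.4]
gripper_width: 19.5
gripper_force: 60.0
```

Request:
send_rows --targets '[[[0,0,0,0,0,0,1],[0,0,0,0,0,0.1,1],[0,0,0,0,0,0.13,1],[0,0,0,0.01,0.11,0,1],[0,0,0,0.01,0.11,0,1],[0,0,0,0.01,0.11,0,1],[0,0,0,0,0,0,1],[0,0,0,0,0,-0.09,1],[0,0,0,0,0,-0.04,1],[0,0,0,0,0,-0.04,1],[0,0,0,0,0,-0.04,1],[0,0,0,0,0,-0.025,1]]]'

```text
time_s: 14.5
ee_pos: [447.9, 146.7, 80.2]
ee_rot: [-180.0, -0.1, 173.8]
force: [-8.8, -0.3, 13.3]
gripper_width: 19.4
gripper_force: 60.0
```

Request:
send_rows --targets '[[[0,0,0,0,0,0,1],[0,0,0,0,0,0,1]]]'

```text
time_s: 14.7
ee_pos: [448.6, 146.9, 80.2]
ee_rot: [180.0, 0.0, 173.8]
force: [-2.5, -0.9, 1.4]
gripper_width: 20.0
gripper_force: 60.0
```

```bash
python3 peg.py p0
```

```text
[448.70380091 146.95676122  80.20208038] [1.79995538e+02 2.89971875e-02 1.73794267e+02] [-2.71483409 -0.56609774  0.16490605] [-0.17896228  0.30187686 -0.07538271] 19.832867628812952
m0 [598.2 114.2  73.6] [598.9 128.4  80.6]
m1 [591.8  49.1  74.1] [592.5  63.8  79.8]
m2 [583.2 -16.9  76.3] [583.9  -1.1  80.2]
```

View pics/p0.png

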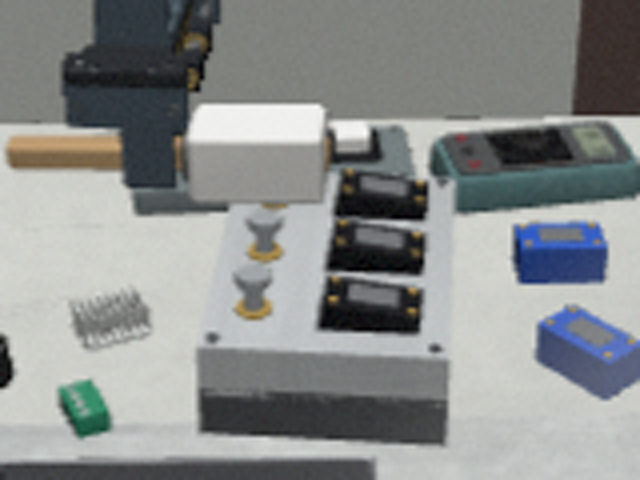

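All three modules are up. Now the mallet goes back to the mat.

Request:
send_rows --targets '[[[0,0,0,0,0,0.12,1],[0,0,0,0,0,0.18,1],[0,0,0,0,0,0.15,1],[0,0,0,0,-0.06,0,1],[0,0,0,0.03,-0.175,0,1],[0,0,0,0.03,-0.175,0,1],[0,0,0,0.03,-0.175,0,1],[0,0,0.01,0.03,-0.175,0,1],[0,0,0.01,0.03,-0.175,0,1],[0,0,0.01,0.03,-0.175,0,1],[0,0,0.01,0.03,-0.175,0,1],[0,0,0.007,0.03,-0.175,0,1]]]'

```text
time_s: 15.95
ee_pos: [495.5, -146.9, 168.0]
ee_rot: [180.0, -0.1, 178.0]
force: [0.0, 0.9, -2.5]
gripper_width: 19.6
gripper_force: 60.0
```

Request:
send_rows --targets '[[[0,0,0,0.03,-0.175,0,1],[0,0,0,0.03,-0.175,0,1],[0,0,0,0.03,-0.175,0,1],[0,0,0,0.03,-0.175,0,1],[0,0,0,0,0,-0.1,1],[0,0,0,0,0,-0.15,1],[0,0,0,0,0,-0.15,1],[0,0,0,0,0,-0.1,1],[0,0,0,0,0,0,1],[0,0,0,0,0,0,1]]]'

```text
time_s: 16.95
ee_pos: [519.9, -285.1, 69.0]
ee_rot: [180.0, -0.1, 178.0]
force: [-0.0, -0.5, -3.1]
gripper_width: 19.7
gripper_force: 60.0
```

```bash
python3 mal.py
python3 - <<'E'
from h import *
s=env.state();print(s["ee_pos"],s["ee_rot"],s["force"],s["gripper_width"])
E
```

```text
[ 521.18179791 -285.53067009   70.87072005] [-1.79935890e+02  1.06103204e-01  1.78035980e+02] [ 0.0031906  0.9575197 -1.9758001] 19.66846218339775Traceback (most recent call last):
  File "mal.py", line 4, in <module>
    P=pts("top",dep,r["mask"]); H=P[(P[:,2]>50)&(P[:,2]<64)]; x0=H[:,0].min()
                                                                 ~~~~~~~~~~^^
    return umr_minimum(a, axis, None, out, keepdims, initial, where)
ValueError: zero-size array to reduction operation minimum which has no identity
```

Request:
send_rows --targets '[[[0,0,0,-0.015,0.02,-0.08,1],[0,0,0,0,0,-0.1,1],[0,0,0,0,0,-0.06,1],[0,0,0,0,0,-0.03,1],[0,0,0,0,0,-0.015,1],[0,0,0,0,0,0,1],[0,0,0,0,0,0,1]]]'

```text
time_s: 17.75
ee_pos: [518.1, -281.1, 13.8]
ee_rot: [-180.0, 0.1, 178.0]
force: [0.3, 0.2, -3.6]
gripper_width: 19.4
gripper_force: 60.0
```

Request:
send_rows --targets '[[[0,0,0,0,0,-0.01,1],[0,0,0,0,0,0,1],[0,0,0,0,0,0,0.3],[0,0,0,0,0,0,0.2],[0,0,0,0,0,0,0],[0,0,0,0,0,0,0],[0,0,0,0,0,0.05,0],[0,0,0,0,0,0.1,0],[0,0,0,0,0,0.2,0],[0,0,0,0,0,0.2,-0.1],[0,0,0,0,0,0.2,-0.1],[0,0,0,0,0,0,-0.1]]]'

```text
time_s: 18.95
ee_pos: [520.9, -282.6, 168.2]
ee_rot: [-179.6, 0.7, 178.0]
force: [1.3, -1.0, -0.3]
gripper_width: 50.3
gripper_force: 0.0
```

```bash
python3 mal.py
python3 - <<'E'
from h import *
s=env.state();print(s["ee_pos"],s["ee_rot"],s["force"],s["gripper_width"])
E
```

```text
mallet 0.69 (array([ 626.8, -280.7]), array([51.9, 20.5]), -77.1) x range 611.0156455412794 632.8298078566182 handle (array([ 510.9, -273.7]), array([183.9,  30.3]), 5.0) 3.3979899368417845 y at 510 -273.4119050119684
[ 517.9025796  -280.93615659  162.63228437]
[ 517.9025796  -280.93615659  162.63228437] [-1.79929130e+02  1.47910828e-01  1.78040089e+02] [-0.48317064 -0.05479959 -0.8531706 ] 50.32681947001885
```

Request:
send_rows --targets '[[[0,0,-0.01,0.042,0.175,0,-0.1],[0,0,-0.01,0.042,0.175,0,-0.1],[0,0,-0.01,0.042,0.175,0,-0.1],[0,0,-0.01,0.042,0.175,0,-0.1],[0,0,-0.01,0.042,0.175,0,-0.1],[0,0,0,0.042,0.175,0,-0.1],[0,0,0,0.042,0.175,0,-0.1],[0,0,0,0.042,0.175,0,-0.1],[0,0,0,0,0,-0.1,-0.1],[0,0,0,0,0,-0.1,-0.1],[0,0,0,0,0,-0.05,-0.1],[0,0,0,0,0,0,-0.1]]]'

```text
time_s: 20.25
ee_pos: [582.9, -0.8, 108.5]
ee_rot: [-180.0, -0.3, 173.5]
force: [-0.1, -0.9, 0.2]
gripper_width: 49.9
gripper_force: 0.0
```

```bash
python3 mal.py
python3 - <<'E'
from h import *
save("top","top1");s=env.state();print(s["ee_pos"],s["ee_rot"],s["force"],s["gripper_width"])
E
```

```text
mallet 0.79 (array([ 607.6, -227.8]), array([89.6, 49.3]), -6.6) x range 561.8104651589929 653.6699906203439 handle (array([ 497.3, -217.3]), array([114.4,  19.1]), -7.2) -7.007264661769661 y at 510 -219.06555844204635
[584.71079792  -1.02616596 110.89673981]
[585.14606901  -1.053031   111.49699236] [1.79989357e+02 4.29495467e-02 1.73510385e+02] [-0.32993895 -0.75129621  0.26734876] 49.97153776607256
```

View pics/top1.png

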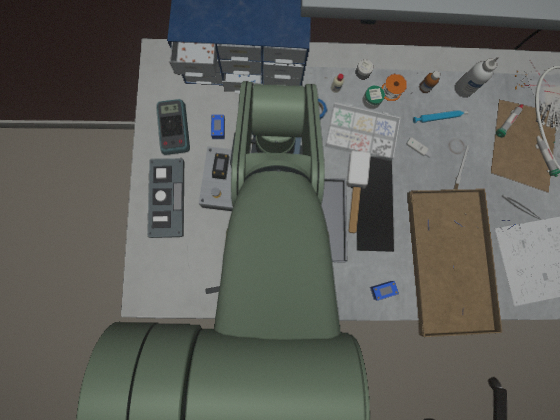

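The mallet was knocked off the mat, to (357,170) px. I'll fetch it after the modules, and grasp module 2 now.

Request:
send_rows --targets '[[[0,0,0,0,-0.003,-0.1,-0.1],[0,0,0,0,0,-0.08,-0.1],[0,0,0,0,0,-0.04,-0.1],[0,0,0,0,0,0,-0.1],[0,0,0,0,0,0,0.5],[0,0,0,0,0,0,0.5],[0,0,0,0,0,0,0.5],[0,0,0,0,0,0,0.5],[0,0,0,0,0,0,0.5],[0,0,0,0,0,0.01,0.5],[0,0,0,0,0,0.04,0.5],[0,0,0,0,0,0.05,0.5]]]' --grip_force 45

```text
time_s: 21.6
ee_pos: [584.1, -1.3, 87.0]
ee_rot: [-180.0, -0.1, 173.5]
force: [-0.2, 0.9, -0.5]
gripper_width: 33.6
gripper_force: 45.0
```

Request:
send_rows --targets '[[[0,0,0,0,0,0.1,0.5],[0,0,0,0,0,0.1,0.5],[0,0,0,0,0,0,0.5]]]'

```text
time_s: 21.9
ee_pos: [585.9, -1.3, 130.2]
ee_rot: [180.0, 0.3, 173.5]
force: [0.4, -0.6, -0.5]
gripper_width: 33.5
gripper_force: 45.0
```

Request:
send_rows --targets '[[[0,0,0.01,-0.04,-0.14,0,0.5],[0,0,0.012,-0.04,-0.14,0,0.5],[0,0,0.012,-0.04,-0.14,0,0.5],[0,0,0.012,-0.04,-0.14,0,0.5],[0,0,0.012,-0.04,-0.14,0,0.5],[0,0,0.01,0,0,0,0.5],[0,0,0,0,0,-0.1,0.5],[0,0,0,0,0,-0.15,0.5],[0,0,0,0,0,-0.1,0.5],[0,0,0,0,0,0,0.5],[0,0,0,0,0,0,0.5]]]'

```text
time_s: 23.0
ee_pos: [544.6, -140.8, 56.9]
ee_rot: [180.0, -0.1, 179.7]
force: [0.0, 0.6, -1.1]
gripper_width: 33.6
gripper_force: 45.0
```

Request:
send_rows --targets '[[[0,0,0,0,-0.008,-0.08,0.5],[0,0,0,0,0,-0.05,0.5],[0,0,0,0,0,-0.025,0.5],[0,0,0,0,0,-0.015,0.5],[0,0,0,0,0,0,0.5],[0,0,0,0,0,0,0.5],[0,0,0,0,0,0,0.2],[0,0,0,0,0,0,0.1],[0,0,0,0,0,0,0],[0,0,0,0,0,0.06,0],[0,0,0,0,0,0.1,-0.1],[0,0,0,0,0,0.15,-0.1]]]'

```text
time_s: 24.2
ee_pos: [543.8, -142.7, 85.0]
ee_rot: [179.9, -0.2, 179.7]
force: [0.9, -0.2, -0.3]
gripper_width: 49.9
gripper_force: 0.0
```

Request:
send_rows --targets '[[[0,0,0,0,0,0.15,-0.1],[0,0,0,0,0,0.1,-0.1],[0,0,-0.01,0.04,0.172,0,-0.1],[0,0,-0.012,0.04,0.172,0,-0.1],[0,0,-0.012,0.04,0.172,0,-0.1],[0,0,-0.012,0.04,0.172,0,-0.1],[0,0,-0.012,0.04,0.172,0,-0.1],[0,0,-0.012,0.04,0.172,0,-0.1],[0,0,0,0,0,0,-0.1],[0,0,0,0,0,0,-0.1]]]'

```text
time_s: 25.2
ee_pos: [592.8, 63.9, 135.5]
ee_rot: [-180.0, 0.0, 173.5]
force: [-0.9, 0.5, -0.9]
gripper_width: 50.4
gripper_force: 0.0
```

```bash
cat > mod.py <<'E'
from h import *
s=env.state();print(s["ee_pos"],s["ee_rot"],s["gripper_width"])
for cam in("side","top"):
    im,dep=optics.grab_frame(cam)
    for r in optics.silhouettes(cam,"module0"):
        P=pts(cam,dep,r["mask"]); 
        if len(P)<10: continue
        t=P[:,2].max(); Q=P[P[:,2]>np.percentile(P[:,2],90)-6]
        print(cam,round(r["conf"],2),rect(Q),"top",np.percentile(P[:,2],95).round(1))
E
python3 mod.py
```

```text
[592.79638327  63.93254917 135.4905321 ] [-1.79979590e+02  1.69532129e-02  1.73472283e+02] 50.3583215107537
side 0.84 (array([594. ,  63.1]), array([57.8, 37.7]), -4.6) top 83.0
side 0.76 (array([ 542.8, -165.5]), array([81.2, 57.5]), 86.7) top 34.7
side 0.58 (array([ 293.7, -293.5]), array([62.7, 34.3]), -71.9) top 31.0
side 0.57 (array([725.7, 144.4]), array([57.8, 34.8]), -0.2) top 30.9
side 0.56 (array([727.7,  27. ]), array([61.4, 37.4]), -51.9) top 30.7
side 0.54 (array([ 607.6, -230.4]), array([88.9, 52.2]), -7.3) top 57.1
side 0.47 (array([602.1,  85.9]), array([105.9,  59.8]), -89.4) top 81.9
top 0.62 (array([ 292.1, -292. ]), array([60. , 33.6]), -73.3) top 32.2
top 0.54 (array([ 544.1, -143.3]), array([61.6, 33.4]), -3.4) top 36.5
```

Module 2 lies flat in the tray. Module 1 next.

Request:
send_rows --targets '[[[0,0,0,0,0,-0.12,-0.1],[0,0,0,0,0,-0.12,-0.1],[0,0,0,0,0,-0.07,-0.1],[0,0,0,0,0,-0.03,-0.1],[0,0,0,0,0,0,-0.1],[0,0,0,0,0,0,0.5],[0,0,0,0,0,0,0.5],[0,0,0,0,0,0,0.5],[0,0,0,0,0,0,0.5],[0,0,0,0,0,0,0.5],[0,0,0,0,0,0.02,0.5],[0,0,0,0,0,0.05,0.5]]]'

```text
time_s: 26.6
ee_pos: [593.0, 63.4, 80.6]
ee_rot: [-180.0, -0.0, 173.4]
force: [-0.2, -0.4, -1.1]
gripper_width: 33.7
gripper_force: 45.0
```

Request:
send_rows --targets '[[[0,0,0,0,0,0.1,0.5],[0,0,0,0,0,0.14,0.5],[0,0,0,0,0,0,0.5],[0,0,0.01,-0.084,-0.148,0,0.5],[0,0,0.01,-0.084,-0.148,0,0.5],[0,0,0.01,-0.084,-0.148,0,0.5],[0,0,0.01,-0.084,-0.148,0,0.5],[0,0,0.01,-0.084,-0.148,0,0.5],[0,0,0.01,-0.084,-0.148,0,0.5],[0,0,0.009,-0.084,-0.148,0,0.5],[0,0,0,0,0,-0.1,0.5],[0,0,0,0,0,0,0.5]]]'

```text
time_s: 27.8
ee_pos: [472.1, -143.5, 106.7]
ee_rot: [179.9, -0.4, 179.4]
force: [-0.5, 0.0, -1.1]
gripper_width: 33.6
gripper_force: 45.0
```

Request:
send_rows --targets '[[[0,0,0,0,0,-0.1,0.5],[0,0,0,0,0,0,0.5],[0,0,0,0,0,0,0.5]]]'

```text
time_s: 28.1
ee_pos: [475.1, -143.1, 89.1]
ee_rot: [180.0, -0.1, 179.6]
force: [0.1, -0.4, -0.9]
gripper_width: 33.4
gripper_force: 45.0
```

Request:
send_rows --targets '[[[0,0,0,0,0,-0.12,0.5],[0,0,0,0,0,-0.12,0.5],[0,0,0,0,0,-0.05,0.5],[0,0,0,0,0,-0.025,0.5],[0,0,0,0,0,-0.015,0.5],[0,0,0,0,0,0,0.5],[0,0,0,0,0,0,0.2],[0,0,0,0,0,0,0.1],[0,0,0,0,0,0,0],[0,0,0,0,0,0.06,0],[0,0,0,0,0,0.1,-0.1],[0,0,0,0,0,0.15,-0.1]]]'

```text
time_s: 29.3
ee_pos: [474.2, -143.5, 85.3]
ee_rot: [179.9, -0.2, 179.6]
force: [-0.2, 0.1, -0.3]
gripper_width: 50.3
gripper_force: 0.0
```

Request:
send_rows --targets '[[[0,0,0,0,0,0.15,-0.1],[0,0,0,0,0,0.1,-0.1],[0,0,0,0.069,0.151,0,-0.1],[0,0,-0.01,0.069,0.151,0,-0.1],[0,0,-0.01,0.069,0.151,0,-0.1],[0,0,-0.01,0.069,0.151,0,-0.1],[0,0,-0.01,0.069,0.151,0,-0.1],[0,0,-0.01,0.069,0.151,0,-0.1],[0,0,-0.01,0.069,0.151,0,-0.1],[0,0,-0.008,0.069,0.151,0,-0.1],[0,0,0,0.069,0.151,0,-0.1],[0,0,0,0,0,0,-0.1]]]'

```text
time_s: 30.5
ee_pos: [601.1, 131.6, 135.7]
ee_rot: [179.9, 0.1, 173.6]
force: [-0.9, -0.9, -0.0]
gripper_width: 50.3
gripper_force: 0.0
```

```bash
python3 mod.py
```

```text
[601.06392148 131.5837054  135.70034099] [1.79880690e+02 1.25086713e-01 1.73638352e+02] 50.26519251411485
side 0.83 (array([ 293.7, -294.2]), array([62.4, 34.4]), -73.6) top 30.9
side 0.78 (array([600.7, 127.4]), array([55.9, 38.6]), -10.1) top 82.9
side 0.76 (array([ 544.6, -142.5]), array([57.6, 38.1]), -0.2) top 34.7
side 0.71 (array([726. , 145.5]), array([60.8, 37.1]), 5.2) top 30.5
side 0.7 (array([ 473.5, -144.6]), array([58.8, 37. ]), -0.4) top 34.8
side 0.67 (array([725.6,  24.1]), array([60. , 33.5]), -46.0) top 30.8
top 0.94 (array([ 291.5, -291.9]), array([60.3, 34.5]), -73.5) top 31.7
top 0.74 (array([ 472.5, -143. ]), array([58.5, 32. ]), -1.0) top 36.2
top 0.65 (array([692.2,  39.3]), array([140.,  55.]), -19.1) top 32.6
top 0.58 (array([ 543.8, -143.2]), array([59.8, 34.1]), -0.5) top 36.3
```

Request:
send_rows --targets '[[[0,0,0,-0.008,-0.01,-0.12,-0.1],[0,0,0,0,0,-0.12,-0.1],[0,0,0,0,0,-0.07,-0.1],[0,0,0,0,0,-0.03,-0.1],[0,0,0,0,0,0,-0.1],[0,0,0,0,0,0,0.5],[0,0,0,0,0,0,0.5],[0,0,0,0,0,0,0.5],[0,0,0,0,0,0,0.5],[0,0,0,0,0,0,0.5],[0,0,0,0,0,0.02,0.5],[0,0,0,0,0,0.05,0.5]]]'

```text
time_s: 31.9
ee_pos: [598.5, 128.6, 81.0]
ee_rot: [179.7, 0.1, 173.4]
force: [0.9, 6.4, -3.7]
gripper_width: 33.8
gripper_force: 45.0
```

Request:
send_rows --targets '[[[0,0,0,0,0,0.1,0.5],[0,0,0,0,0,0.14,0.5],[0,0,0,0,0,0,0.5],[0,0,0,-0.108,-0.151,0,0.5],[0,0,0.01,-0.108,-0.151,0,0.5],[0,0,0.01,-0.108,-0.151,0,0.5],[0,0,0.01,-0.108,-0.151,0,0.5],[0,0,0.01,-0.108,-0.151,0,0.5],[0,0,0.01,-0.108,-0.151,0,0.5],[0,0,0.01,-0.108,-0.151,0,0.5],[0,0,0.008,-0.108,-0.151,0,0.5],[0,0,0,-0.108,-0.151,0,0.5]]]'

```text
time_s: 33.1
ee_pos: [402.0, -146.7, 128.8]
ee_rot: [-180.0, -0.0, 179.6]
force: [-0.5, 0.1, -1.1]
gripper_width: 33.3
gripper_force: 44.9
```

Request:
send_rows --targets '[[[0,0,0,0,0,-0.1,0.5],[0,0,0,0,0,-0.05,0.5],[0,0,0,0,0,0,0.5],[0,0,0,0,0,0,0.5]]]'

```text
time_s: 33.5
ee_pos: [403.7, -145.3, 99.0]
ee_rot: [180.0, -0.0, 179.6]
force: [0.7, 0.2, -0.1]
gripper_width: 33.6
gripper_force: 44.9
```

Request:
send_rows --targets '[[[0,0,0,0.004,0.012,-0.12,0.5],[0,0,0,0,0,-0.14,0.5],[0,0,0,0,0,-0.07,0.5],[0,0,0,0,0,-0.035,0.5],[0,0,0,0,0,-0.015,0.5],[0,0,0,0,0,0,0.5],[0,0,0,0,0,0,0.2],[0,0,0,0,0,0,0.1],[0,0,0,0,0,0,0],[0,0,0,0,0,0.06,0],[0,0,0,0,0,0.1,0],[0,0,0,0,0,0.15,0]]]'

```text
time_s: 34.7
ee_pos: [403.3, -143.0, 84.8]
ee_rot: [179.9, -0.2, 179.6]
force: [0.3, 0.4, -0.2]
gripper_width: 45.6
gripper_force: 0.0
```

Request:
send_rows --targets '[[[0,0,0,0,0.05,0.15,0],[0,0,0,0,0.1,0.15,0],[0,0,0,0,0.15,0,0],[0,0,0,0,0.15,0,0],[0,0,0,0,0.15,0,0],[0,0,0,0,0,0,0]]]'

```text
time_s: 35.3
ee_pos: [404.0, -21.0, 145.3]
ee_rot: [179.9, 0.0, 179.8]
force: [0.7, 0.5, 0.0]
gripper_width: 45.6
gripper_force: 0.0
```

```bash
python3 mod.py; python3 mal.py
python3 - <<'E'
from h import *
im,dep=save("side","side2")
r=optics.silhouettes("side","mallet")[0]
P=pts("side",dep,r["mask"]); H=P[P[:,2]>48]; S=P[(P[:,2]>28)&(P[:,0]<H[:,0].min()-8)]
print(rect(H),rect(S),np.polyfit(S[:,0],S[:,2],1),S[:,2].max(), np.polyfit(H[:,1],H[:,2],1),H[:,2].mean())
E
```

```text
[404.04183118 -21.03975949 145.25143813] [1.79946932e+02 2.11621139e-02 1.79786948e+02] 45.582496296970184
side 0.9 (array([ 404.7, -143.8]), array([60.2, 37. ]), -1.9) top 34.6
side 0.65 (array([ 542. , -163.2]), array([78.6, 59. ]), 84.4) top 34.7
side 0.63 (array([727.6,  27.1]), array([61.3, 38.9]), -49.7) top 30.7
side 0.56 (array([ 293.4, -293.5]), array([62.3, 34.5]), -73.6) top 30.9
top 0.92 (array([727.3,  27. ]), array([60.7, 34.2]), -50.6) top 32.5
top 0.81 (array([ 291.5, -292.1]), array([60.5, 34.5]), -74.1) top 32.6
top 0.68 (array([724.5, 146.6]), array([58. , 32.7]), 1.7) top 32.3
top 0.57 (array([ 500.7, -115.9]), array([167.2,  44.8]), -27.8) top 37.4
mallet 0.81 (array([ 607.6, -227.5]), array([88.3, 49.3]), -7.6) x range 561.3605914129778 650.5675684855338 handle (array([ 496.4, -217. ]), array([114.6,  20.3]), -7.6) -6.385510732925085 y at 510 -219.00176723001377
[404.2956731  -24.17669919 145.01678673]
(array([ 607.8, -229.8]), array([88.9, 55. ]), -7.3) (array([ 496.6, -218.6]), array([113.8,  23.4]), -6.2) [1.41279445e-02 2.81258777e+01] 40.619940052675474 [-4.10226868e-02  4.46422259e+01] 54.29383928655351
```

View pics/side2.png

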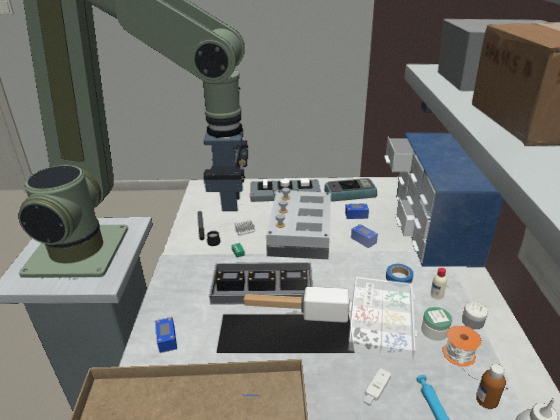

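The three modules lie side by side in the tray, at (230,280), (262,280) and (294,280) px. The mallet handle is too close to the tray wall for the fingers, so I'll grasp the head instead, at (325,303) px.

Request:
send_rows --targets '[[[0,0,-0.01,0.129,-0.128,0,-0.65],[0,0,-0.01,0.129,-0.128,0,-0.65],[0,0,-0.01,0.129,-0.128,0,-0.65],[0,0,-0.01,0.129,-0.128,0,-0.65],[0,0,-0.01,0.129,-0.128,0,-0.65],[0,0,-0.01,0.129,-0.128,0,-0.65],[0,0,-0.01,0.129,-0.128,0,-0.65],[0,0,-0.008,0.129,-0.128,0,-0.65],[0,0,0,0,0,-0.1,-0.65],[0,0,0,0,0,-0.1,-0.65],[0,0,0,0,0,0,-0.65],[0,0,0,0,0,0,-0.65]]]'

```text
time_s: 36.9
ee_pos: [610.3, -228.6, 104.9]
ee_rot: [180.0, -0.0, 172.5]
force: [0.9, 0.6, 0.6]
gripper_width: 75.1
gripper_force: 0.0
```

Request:
send_rows --targets '[[[0,0,0,0,0,-0.12,-0.65],[0,0,0,0,0,-0.14,-0.65],[0,0,0,0,0,-0.12,-0.65],[0,0,0,0,0,-0.055,-0.65],[0,0,0,0,0,-0.02,-0.65],[0,0,0,0,0,0,-0.65],[0,0,0,0,0,0,0.2],[0,0,0,0,0,0,0.2],[0,0,0,0,0,0,0.2],[0,0,0,0,0,0,0.2],[0,0,0,0,0,0,0.2],[0,0,0,0,0,0,0.2]]]' --grip_force 50

```text
time_s: 38.1
ee_pos: [611.3, -228.7, 15.1]
ee_rot: [-180.0, 0.1, 172.6]
force: [-0.9, -1.1, 4.4]
gripper_width: 55.6
gripper_force: 48.0
```

Request:
send_rows --targets '[[[0,0,0,0,0,0.03,0.2],[0,0,0,0,0,0.06,0.2],[0,0,0,0,0,0.06,0.2],[0,0,0,0,0,0.05,0.2],[0,0,0,0,0,0,0.2]]]'

```text
time_s: 38.6
ee_pos: [611.7, -228.3, 56.2]
ee_rot: [-180.0, 0.2, 172.5]
force: [-0.1, -0.6, -3.1]
gripper_width: 53.3
gripper_force: 49.1
```

```bash
cat > ms.py <<'E'
from h import *
s=env.state();print(s["ee_pos"],s["ee_rot"],s["force"],s["gripper_width"])
im,dep=optics.grab_frame("side")
r=optics.silhouettes("side","mallet")[0]; P=pts("side",dep,r["mask"])
for x in range(380,680,15):
    q=P[abs(P[:,0]-x)<7]
    if len(q)>3: print(x,len(q),np.percentile(q[:,2],[5,95]).round(0),np.percentile(q[:,1],[5,50,95]).round(0))
E
python3 ms.py
```

```text
[ 611.69996712 -228.33360841   56.17973908] [-179.97593794    0.20086505  172.54545786] [-0.05938027 -0.63572021 -3.11654719] 53.29291373538013
440 23 [62. 76.] [-218. -215. -210.]
455 68 [61. 76.] [-219. -217. -207.]
470 72 [62. 76.] [-221. -218. -207.]
485 81 [60. 76.] [-224. -220. -207.]
500 84 [60. 76.] [-226. -222. -208.]
515 79 [61. 77.] [-228. -224. -211.]
530 84 [60. 77.] [-229. -226. -214.]
545 85 [63. 77.] [-231. -228. -213.]
560 142 [58. 92.] [-250. -238. -217.]
575 106 [48. 82.] [-252. -250. -248.]
590 54 [48. 80.] [-253. -251. -250.]
620 9 [57. 74.] [-259. -257. -254.]
635 106 [49. 81.] [-260. -258. -255.]
650 46 [50. 79.] [-260. -258. -254.]
```

Request:
send_rows --targets '[[[0,0,0.02,-0.036,-0.088,0,0.2],[0,0,0.023,-0.036,-0.088,0,0.2],[0,0,0.023,-0.036,-0.088,0,0.2],[0,0,0,0,0,0,0.2],[0,0,0,0,0,-0.08,0.2],[0,0,0,0,0,-0.06,0.2],[0,0,0,0,0,-0.03,0.2],[0,0,0,0,0,-0.01,0.2],[0,0,0,0,0,0,0.2]]]'

```text
time_s: 39.6
ee_pos: [588.9, -280.6, 18.1]
ee_rot: [180.0, -0.0, 178.5]
force: [0.2, 0.1, -3.7]
gripper_width: 52.1
gripper_force: 49.7
```

```bash
python3 ms.py
```

```text
[ 588.92262318 -280.56643109   18.05526116] [ 1.79976358e+02 -2.28095523e-02  1.78498632e+02] [ 0.18200381  0.13370069 -3.71601001] 52.13029533115078
425 62 [26. 39.] [-287. -284. -274.]
440 93 [23. 39.] [-288. -285. -271.]
455 101 [24. 40.] [-288. -285. -271.]
470 94 [22. 39.] [-289. -285. -271.]
485 91 [23. 40.] [-289. -285. -272.]
500 91 [24. 40.] [-289. -286. -272.]
515 87 [25. 40.] [-290. -286. -275.]
530 105 [22. 43.] [-293. -288. -275.]
545 242 [11. 56.] [-307. -298. -264.]
560 82 [11. 35.] [-308. -306. -305.]
575 9 [12. 31.] [-308. -306. -304.]
605 14 [11. 32.] [-309. -307. -306.]
620 69 [11. 35.] [-309. -307. -305.]
635 6 [14. 30.] [-306. -305. -302.]
```

Request:
send_rows --targets '[[[0,0,0,0,0,-0.01,0.2],[0,0,0,0,0,0,0.2],[0,0,0,0,0,0,-0.3],[0,0,0,0,0,0,-0.5],[0,0,0,0,0,0,-0.65],[0,0,0,0,0,0,-0.65],[0,0,0,0,0,0.06,-0.65],[0,0,0,0,0,0.12,-0.65],[0,0,0,0,0,0.2,-0.65],[0,0,0,0,0,0.2,1],[0,0,0,0,0,0.2,1],[0,0,0,0,0,0,1]]]'

```text
time_s: 40.9
ee_pos: [592.3, -282.6, 180.1]
ee_rot: [-179.7, 0.7, 178.5]
force: [0.8, -0.8, -0.5]
gripper_width: 54.4
gripper_force: 0.0
```

Request:
send_rows --targets '[[[0,0,0,-0.03,0.17,0,1],[0,0,0,-0.03,0.17,0,1],[0,0,0,-0.03,0.17,0,1],[0,0,0,-0.03,0.17,0,1],[0,0,0,-0.03,0.17,0,1],[0,0,0,-0.03,0.17,0,1],[0,0,0,-0.03,0.17,0,1],[0,0,0,-0.03,0.17,0,1],[0,0,0,0,0.17,0,1],[0,0,0,0,0.17,0,1],[0,0,0,0,0.17,0,1],[0,0,0,0,0.17,0,1]]]'

```text
time_s: 42.1
ee_pos: [540.5, 128.3, 172.1]
ee_rot: [180.0, -0.0, 178.5]
force: [0.7, -0.2, -0.8]
gripper_width: 0.4
gripper_force: 0.0
```

```bash
python3 mal.py
python3 - <<'E'
from h import *
save("top","top2")
E
```

```text
mallet 0.7 (array([ 585.8, -279.2]), array([89.5, 51. ]), -1.1) x range 540.9725319921781 630.3650269150894 handle (array([ 474.4, -276.3]), array([116.3,  19.6]), -2.5) -1.9246631253140087 y at 510 -277.38631191108465
[540.60559143 130.46570239 171.97976919]
```

View pics/top2.png

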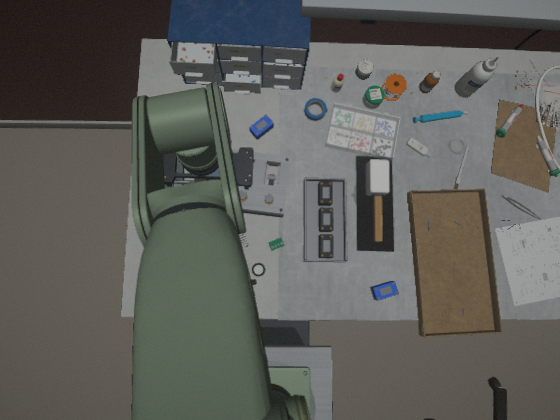

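The modules are in the tray at (325,193), (325,218) and (325,245) px, and the mallet is on the mat at (378,200). Keys now.

Request:
send_rows --targets '[[[0,0,0,-0.013,0.154,0,1],[0,0,0,-0.013,0.154,0,1],[0,0,0,-0.013,0.154,0,1],[0,0,0,-0.013,0.154,0,1],[0,0,0,-0.013,0.154,0,1],[0,0,0,0,0,-0.14,1],[0,0,0,0,0,-0.14,1],[0,0,0,0,0,-0.14,1],[0,0,0,0,0,-0.1,1],[0,0,0,0,0,0,1],[0,0,0,0,0,0,1],[0,0,0,0,0,0,1]]]'

```text
time_s: 43.45
ee_pos: [529.1, 280.9, 69.5]
ee_rot: [179.9, 0.1, 178.5]
force: [-0.1, -0.7, -0.6]
gripper_width: 0.2
gripper_force: 0.0
```

Request:
send_rows --targets '[[[0,0,0,-0.006,0.015,-0.06,1],[0,0,0,0,0,-0.06,1],[0,0,0,0,0,-0.03,1],[0,0,0,0,0,-0.02,1],[0,0,0,0,0,-0.013,1],[0,0,0,0,0,0,1],[0,0,0,0,0,0,1],[0,0,0,0,0,0,1]]]'

```text
time_s: 44.25
ee_pos: [526.2, 284.0, 34.1]
ee_rot: [180.0, -0.0, 178.5]
force: [-6.8, -1.9, 18.6]
gripper_width: 0.4
gripper_force: 9.1
```

Request:
send_rows --targets '[[[0,0,0,0,0,0.08,1],[0,0,0,0,0,0.1,1],[0,0,0,0.1,0.005,0,1],[0,0,0,0.1,0.005,0,1],[0,0,0,0.1,0.005,0,1],[0,0,0,0,0,0,1],[0,0,0,0,0,0,1]]]'

```text
time_s: 44.95
ee_pos: [586.1, 286.8, 66.7]
ee_rot: [-180.0, -0.1, 178.5]
force: [-1.2, 0.4, -1.2]
gripper_width: 0.5
gripper_force: 0.0
```

Round key pressed. Square next, then bar.

Request:
send_rows --targets '[[[0,0,0,0.005,0,-0.06,1],[0,0,0,0,0,-0.05,1],[0,0,0,0,0,-0.03,1],[0,0,0,0,0,-0.02,1],[0,0,0,0,0,-0.01,1],[0,0,0,0,0,0,1],[0,0,0,0,0,0,1],[0,0,0,0,0,0,1]]]'

```text
time_s: 45.75
ee_pos: [586.6, 286.8, 34.3]
ee_rot: [-180.0, -0.1, 178.5]
force: [-3.7, -1.5, 7.5]
gripper_width: 0.4
gripper_force: 3.5
```

Request:
send_rows --targets '[[[0,0,0,0,0,0.08,1],[0,0,0,0,0,0.1,1],[0,0,0,-0.119,-0.005,0,1],[0,0,0,-0.119,-0.005,0,1],[0,0,0,-0.119,-0.005,0,1],[0,0,0,-0.119,-0.005,0,1],[0,0,0,-0.119,-0.005,0,1],[0,0,0,0,0,0,1],[0,0,0,0,0,0,1]]]'

```text
time_s: 46.65
ee_pos: [469.3, 282.4, 69.8]
ee_rot: [180.0, 0.1, 178.5]
force: [0.8, 0.5, 0.3]
gripper_width: 0.4
gripper_force: 0.0
```

Request:
send_rows --targets '[[[0,0,0,-0.005,0,-0.06,1],[0,0,0,0,0,-0.06,1],[0,0,0,0,0,-0.03,1],[0,0,0,0,0,-0.02,1],[0,0,0,0,0,-0.014,1],[0,0,0,0,0,0,1],[0,0,0,0,0,0,1],[0,0,0,0,0,0,1]]]'

```text
time_s: 47.45
ee_pos: [467.7, 281.6, 34.1]
ee_rot: [-180.0, -0.0, 178.5]
force: [-2.2, -2.4, 13.4]
gripper_width: 0.5
gripper_force: 6.8
```

Request:
send_rows --targets '[[[0,0,0,0,0,0.08,1],[0,0,0,0,0,0.15,1],[0,0,0,0,0,0.2,1],[0,0,0,0,0,0.2,1],[0,0,0,0,0,0,1],[0,0,0,0,0,0,1],[0,0,0,0,0,0,1]]]'

```text
time_s: 48.15
ee_pos: [467.0, 281.5, 157.2]
ee_rot: [-179.9, -0.1, 178.5]
force: [0.5, 0.4, -0.4]
gripper_width: 0.5
gripper_force: 0.0
```

```bash
python3 mal.py; python3 mod.py
```

```text
mallet 0.87 (array([ 585.6, -279. ]), array([89.1, 51.9]), -1.5) x range 541.4757005562035 630.2163656792131 handle (array([ 475. , -276.6]), array([117.4,  19.8]), -1.8) -1.7784460087549003 y at 510 -277.5794310126673
[466.92693837 281.52070117 156.89689508]
[466.92693837 281.52070117 156.89689508] [-1.79902088e+02 -1.70165225e-01  1.78483480e+02] 0.7153460237449023
side 0.98 (array([ 293.3, -293. ]), array([62.8, 34.6]), -73.6) top 30.9
side 0.82 (array([ 404.4, -142.8]), array([60.7, 38.7]), -1.1) top 34.3
side 0.78 (array([ 544.6, -143.7]), array([57.6, 38.3]), -0.2) top 34.8
side 0.64 (array([ 473.9, -143.9]), array([58.9, 35.6]), -1.9) top 34.5
side 0.62 (array([727. ,  27.1]), array([61.8, 38.8]), -48.5) top 30.7
side 0.54 (array([726.2, 144.7]), array([59.7, 36.2]), 2.4) top 31.0
top 0.9 (array([ 472.5, -143.2]), array([58. , 32.1]), 0.1) top 36.2
top 0.84 (array([726.4,  28.1]), array([57.8, 34.3]), -50.8) top 32.1
top 0.75 (array([ 404.3, -143.3]), array([59. , 34.1]), -0.0) top 36.4
top 0.74 (array([ 543. , -143.1]), array([58.9, 34.3]), -1.0) top 36.4
top 0.57 (array([ 291.5, -292.2]), array([58.9, 34.5]), -73.3) top 32.4
top 0.53 (array([724.7, 146.7]), array([58.3, 33. ]), 1.6) top 32.5
```

```bash
python3 -c "
from workcell import env
print(env.job_done())"
```

```text
the job is handed in; nothing more can be done
None
```

The job is handed in: all three modules lie flat in the tray, the mallet is back on its mat (it was knocked off once and I replaced it), and the timer was restarted with round, square, then bar; the hand-in call returned no verdict.

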